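Empty the tipping sample box

ROBOT

A 7-joint arm with a two-finger parallel gripper is mounted at the origin on a cart in front of the work surface, level with it; the furniture and walls round the work are solid. World frame = base frame: x ahead of the robot, y to its left, z up, the work surface at z = 0. Lengths are in m, angles in rad, forces in N, time in s.
With the tool pointing down it reaches from about 0.425 to 0.875 m from the base axis. Payload 4.7 kg.
Tool frame: the origin (TCP) lies midway between the tips of the shut fingers; the grasp point (between the pads) lies 19 mm behind it (ctrl.grip_point_offset is the distance from the TCP to the grasp point, in m); z points along the fingers, y is the line along which they close (so a half turn about z gives the same grasp; the last joint's range is limited). The gripper opens to 87 mm and grips with 3 to 60 N. Pads are 19 mm wide; open, the fingers measure 117 mm over their backs; the gripper's body (75 mm by 190 mm) begins 51 mm behind the grasp point.
Start: joints at [1.267, 0.321, -0.07, 1.45, 0.023, 1.371, -0.057], TCP at [0.203, -0.617, 0.223] pointing down, gripper open.
Joint ranges: [-2.86, 2.86], [-0.3, 2.09], [-1.38, 1.24], [0.06, 2.45], [-1.56, 4.7], [0.09, 2.05], [-2.69, 2.69]. Speed limits (rad/s): [2.57, 2.57, 3.14, 3.14, 3.14, 3.14, 3.14].

INTERFACE

Orientations are given as a rotation vector (axis times angle).
In Python, from bench import ctrl gives the robot as it stands. The module is installed in compiled form; this text tells all that it offers.
- The arm moves only by the shell command python3 -m handwheel 'ROWS' [OPENING] [FORCE]. ROWS is JSON, a list of rows, each an object of numbers: "x", "y", "z": the shift along the tool's x, y, z in m; "wx", "wy", "wz": the turn, a rotation vector about the tool's x, y, z in degrees. A call has 1 to 10 rows; each row is the pose to reach, as a shift and turn from the pose commanded when the call began, along the tool's axes at that moment; what a row does not reach only later rows make up. A row lasts 1/12 s, in which the tool goes at most 41.7 mm and 7.16 degrees, less where a joint would pass 70% of its speed; a pose out of reach is approached as far as the arm can. A call with a gripper value outside its range is refused whole. OPENING is the finger opening in m, from 0 to 0.087, set as the call begins (- or left out, the last holds). The fingers move at their own pace and stop on an object; FORCE is the grip in N (left out, the last holds). Time passes only in rows, so rows that repeat a pose let the fingers close. It gives the time, the measured TCP pose, the force, the opening and the grip force at its end, in the units of the state.
- ctrl.get_state(): the state, without advancing time (a new reading comes with each control period).
- ctrl.get_image(name): name is "scene" or "top"; returns a dict with "image" (384x512x3 uint8, red, green, blue), "K" (3x3 intrinsics, pixels), "world_to_cam" (4x4, takes a point from world to camera coordinates). Camera axes: x right, y down, z forward; pixel columns grow to the right and rows downward; lengths in m; the calibration is good to about 2 mm. A picture is of the moment at which its call begins. There is no depth.
- ctrl.close_job(): hands the job in; it is judged then, once.
The state is a dict: "time": time; "joint_positions": joint angles; "qd": joint speeds; "joint_torque": joint torques, N m; "position": TCP position; "tool_rot": TCP orientation; "ft_force": force on the tool from outside, world axes, zero at the start; "torque": the same for the moment, N m; "grip_width": opening from 0.0 (shut) to 1.0 (fully open); "grip_force": force on a finger pad.
Only numpy, scipy, OpenCV 4.12 (cv2) and the standard library are available. Lean on these libraries where they do the work, as an engineer would, in place of code of your own. Each camera call takes 0.05 s, during which the arm holds its last target. There are 200 camera calls.

TASK

Swing the lid of the grey tipping box all the way back, past its detent, so that it stays open by itself. Then tip the box forward by its side handle until all three wooden stamps have slid out into the tray in front of it, and stand the empty box upright on its rest again with the lid still fully back. Leave the other things on the desk where they are.

Things in the scene. Friction and masses are not known exactly. Their poses are not given: they have to be found in the camera images.
- stand: Metal tipping stand fixed to the desk, 145 x 156 mm base plate. Origin on the desk straight below the pivot line of the box. Its x axis points from the front of the box (where it pours) to the back, y along the pivot and hinge lines, z up. The box pivots between two upright cheeks at the front and rests at the back on a rubber-topped bar.
- box (a joint): Tip angle of the box about its pivot, rad: 0 upright on its rest, grows as it tips forward (over the stand's -x side), stop at 2.4, where the front wall is a chute sloping 47 degrees down. Gravity brings it back below about 0.8 rad and carries it on forward beyond that. Open-topped grey plastic box, 100 (x) x 120 (y) x 90 (z) mm outside, walls 4 mm, about 0.5 kg.
- box_pivot (a point): Middle of the pivot line, at the lower front edge of the box, 120 mm above the desk. The line runs along the stand's y axis.
- box_handle (a point): Grip point on the box's side handle, a black round bar 14 mm thick that stands out 85 mm from the box's right-hand (-y) wall, parallel to the pivot line, with a 20 mm end cap. This point is 60 mm out from the wall, and on the upright box 75 mm behind and 55 mm above the pivot line; it circles the pivot at 93 mm radius. The round bar can turn between gripper pads.
- lid (a joint): Opening angle of the lid relative to the box, rad: 0 closed, 2.1 fully back against its stop. Damped hinge. It swings freely to about 1.4 rad, then rides over a sprung detent (up to about 3 N at the knob) whose crest is at 1.8 rad; past the crest it snaps to 2.1 by itself and is held there (about 0.2 N m) even when the box is tipped. An unlatched lid falls shut.
- lid_knob (a point): Centre of the lid's black roller knob: a cylinder 20 mm in diameter and 36 mm long, its axis along the hinge line, on a 12 mm stem in the middle of the lid near its front edge. The centre is 30 mm above the lid's top face (the lid is 6 mm thick); 88 mm in front of the hinge line and 36 mm above it when closed.
- lid_hinge (a point): Middle of the lid's hinge line, at the upper back edge of the box: on the upright box 100 mm behind and 90 mm above the pivot line, parallel to it.
- tray: Loose metal tray in front of the stand, 180 (x) x 210 (y) x 42 mm high, walls 5 mm, inner floor 15 mm above the desk, 0.8 kg; origin at the centre of its underside, axes along its sides.
- stamp1_mid (a point): Middle of a wooden hand stamp, 25 x 25 x 75 mm, with a turned knob; three alike start standing in the closed box.
- stamp1: The same stamp; origin at the centre of its print face, z along it to the knob.
- stamp2_mid (a point): Middle of a wooden hand stamp, 25 x 25 x 75 mm, with a turned knob; three alike start standing in the closed box.
- stamp2: The same stamp; origin at the centre of its print face, z along it to the knob.
- stamp3_mid (a point): Middle of a wooden hand stamp, 25 x 25 x 75 mm, with a turned knob; three alike start standing in the closed box.
- stamp3: The same stamp; origin at the centre of its print face, z along it to the knob.
- tin: Bystander: dark round screw-lid tin, 65 mm diameter, 68 mm high, left of the stand; origin at the centre of its underside.
- meter: Bystander: grey hand-held meter, 136 x 56 x 29 mm; origin at the centre of its underside.
- cup: Bystander: white espresso cup, 60 x 84 x 49 mm; origin at the centre of its underside.
- notes: Bystander: pad of sticky notes, 76 x 75 x 12 mm; origin at the centre of its underside.
- brush: Bystander: round bristle brush with wooden handle, 156 x 22 x 22 mm, lying along its x axis; origin at the centre of its underside.
- roll: Bystander: roll of paper labels, 83 mm diameter, 30 mm high; origin at the centre of its underside.

How it is judged:
By the outcome, as a careful person would: the job done as asked, in the order asked, and still so for the second after the job is handed in, with the robot touching nothing.
It also fails if it takes over 69 s, if anything falls off the work surface, if the arm or the gripper's body presses on something with over 40 N, if the wrist force passes 120 N, or if a joint passes its speed limit or range.

## Working session

There is one attempt and no reset: what is moved stays moved. The work goes in short steps, Python scripts to look and compute and a shell command to move; the robot and the scene stay as the last step left them, time stands still between calls to the robot, and variables do not carry over. Pictures are saved under pics/ and viewed, at most 10 in all, crops included, and the job is handed in when it is done.

```bash
mkdir -p pics; python3 - <<'E'
from bench import ctrl
import cv2,numpy as np
for n in("scene","top"):
    d=ctrl.get_image(n);cv2.imwrite(f"pics/{n}0.png",cv2.cvtColor(d["image"],cv2.COLOR_RGB2BGR))
    print(n,d["K"].tolist(),np.round(d["world_to_cam"],4).tolist())
s=ctrl.get_state();print(s)
E
```

```text
scene [[462.57615999695884, 0.0, 264.1226237622682], [0.0, 462.57615999695884, 188.62279162984657], [0.0, 0.0, 1.0]] [[-0.5021, -0.8648, 0.0006, 0.2675], [-0.4389, 0.2542, -0.8618, 0.3714], [0.7452, -0.4329, -0.5072, 1.0344], [0.0, 0.0, 0.0, 1.0]]
top [[366.01875498502494, 0.0, 251.542541766891], [0.0, 366.01875498502494, 183.33705266861952], [0.0, 0.0, 1.0]] [[0.0109, -0.9995, 0.0312, -0.0053], [-0.9948, -0.014, -0.1011, 0.5533], [0.1015, -0.0299, -0.9944, 1.1409], [0.0, 0.0, 0.0, 1.0]]
{'time': 0.1, 'joint_positions': array([ 1.26709613,  0.32174601, -0.07011645,  1.45152452,  0.02259098,
        1.37080201, -0.05691871]), 'qd': array([ 0.00066355, -0.00080112, -0.00123905, -0.00272709, -0.00048678,
       -0.00013549, -0.00023315]), 'joint_torque': array([ 1.99570072e-04, -4.92571163e+01, -4.05850913e-01, -3.13398707e+01,
       -6.42288546e-02,  3.94907780e-02,  6.23498863e-05]), 'position': array([ 0.20293526, -0.61699916,  0.22158729]), 'tool_rot': array([-3.10036826e+00, -4.96896016e-01,  5.33566640e-04]), 'ft_force': array([0.0387673 , 0.6739427 , 0.02343539]), 'torque': array([ 0.03055604, -0.01891286,  0.00918253]), 'grip_force': 0.0, 'grip_width': 1.0015387128416418}
```

View pics/scene0.png

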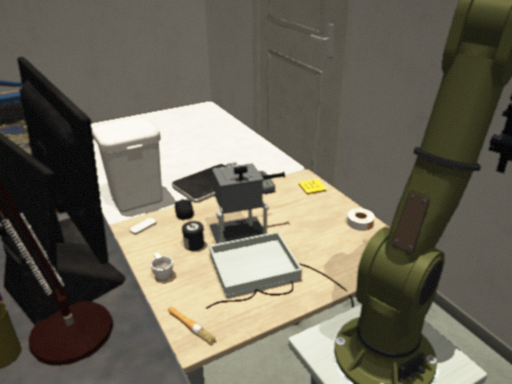

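View pics/top0.png

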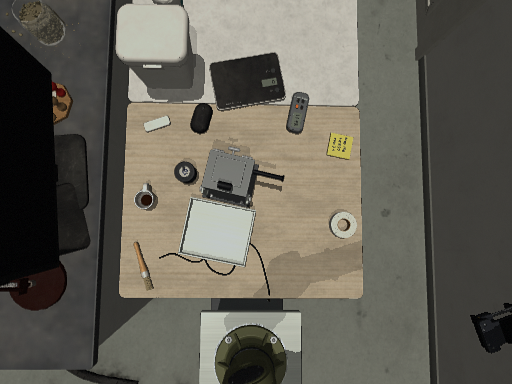

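The box is at about (230,173) in top and (240,188) in scene. The handle points right (-y) and the tray is in front. I'll enlarge both crops.

```bash
python3 - <<'E'
import cv2
s=cv2.imread("pics/scene0.png")[150:270,200:300];t=cv2.imread("pics/top0.png")[135:255,190:290]
r=lambda i:cv2.resize(i,None,fx=4,fy=4,interpolation=cv2.INTER_CUBIC)
cv2.imwrite("pics/c0.png",cv2.hconcat([r(s),r(t)]))
E
```

```text
(no output)
```

View pics/c0.png

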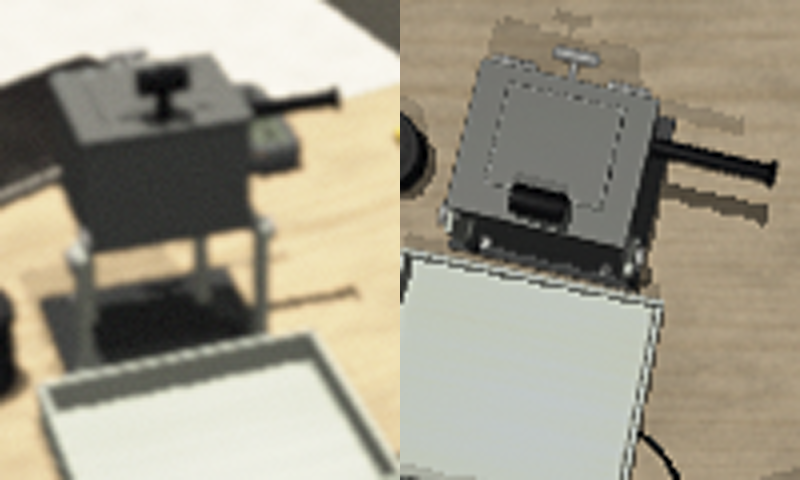

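```bash
cat > h.py <<'E'
from bench import ctrl
import numpy as np
from scipy.spatial.transform import Rotation as R
CAM={n:(lambda d:(d["K"],d["world_to_cam"]))(ctrl.get_image(n)) for n in("scene","top")} if 0 else None
K={"scene":np.array([[462.576,0,264.123],[0,462.576,188.623],[0,0,1]]),"top":np.array([[366.019,0,251.543],[0,366.019,183.337],[0,0,1]])}
W={"scene":np.array([[-0.5021,-0.8648,0.0006,0.2675],[-0.4389,0.2542,-0.8618,0.3714],[0.7452,-0.4329,-0.5072,1.0344]]),
"top":np.array([[0.0109,-0.9995,0.0312,-0.0053],[-0.9948,-0.014,-0.1011,0.5533],[0.1015,-0.0299,-0.9944,1.1409]])}
def proj(n,p):
    c=K[n]@(W[n]@np.append(p,1)); return c[:2]/c[2]
def delta(p,rot=None):
    """shift along tool axes from current state to reach p (TCP), turn in deg about tool axes"""
    s=ctrl.get_state();T=R.from_rotvec(s["tool_rot"])
    d=T.inv().apply(np.array(p)-s["position"])
    w=(T.inv()*rot).as_rotvec(degrees=True) if rot is not None else None
    return np.round(d,4),None if w is None else np.round(w,1)
E
python3 - <<'E'
from h import *
from scipy.optimize import least_squares
O=[("top",(0,.06,.216),(200.75,188.25)),("top",(0,-.06,.216),(247.5,196.25)),("top",(.1,.06,.216),(210,150)),("top",(.1,-.06,.216),(255,158.75)),
("top",(.012,0,.246),(225,185.75)),("top",(.075,-.145,.175),(282.9,178)),("scene",(.012,0,.246),(240.5,170)),("scene",(.075,-.145,.175),(284,174.4)),
("scene",(0,.06,.216),(220,185)),("scene",(0,-.06,.216),(262.5,180.5)),("scene",(.1,.06,.216),(213,168.75)),("scene",(0,.06,.12),(223.75,212)),("scene",(0,-.06,.12),(262.5,207))]
def w(q,p):
    c,s=np.cos(q[2]),np.sin(q[2]);return np.array([q[0]+c*p[0]-s*p[1],q[1]+s*p[0]+c*p[1],p[2]])
f=lambda q:np.concatenate([proj(n,w(q,p))-u for n,p,u in O])
r=least_squares(f,[.6,.05,-.2],loss="soft_l1");print(r.x,np.round(f(r.x).reshape(-1,2),1).tolist())
for n,p in dict(knob=(.012,0,.246),hinge=(.1,0,.21),handle=(.075,-.12,.175),pivot=(0,0,.12)).items():print(n,w(r.x,p))
s=ctrl.get_state();print(R.from_rotvec(s["tool_rot"]).as_matrix().round(3).tolist())
E
```

```text
[ 0.51249748  0.08038732 -0.21254413] [[1.3, -2.3], [-1.5, -0.2], [0.8, -0.0], [-0.7, 1.2], [-0.4, -0.2], [-1.6, -0.2], [0.7, 0.0], [-1.4, 0.0], [1.3, -0.0], [0.9, -2.2], [0.3, -0.2], [-0.9, 2.4], [0.9, 0.4]]
knob [0.52422744 0.07785595 0.246     ]
hinge [0.61024722 0.05929257 0.21      ]
handle [ 0.56049608 -0.05273343  0.175     ]
pivot [0.51249748 0.08038732 0.12      ]
[[0.95, 0.313, -0.001], [0.313, -0.95, 0.002], [-0.0, -0.002, -1.0]]
```

```bash
cat >> h.py <<'E'
Q=np.array([0.5125,0.0804,-0.2125])
def stand(p):
    c,s=np.cos(Q[2]),np.sin(Q[2]);return np.array([Q[0]+c*p[0]-s*p[1],Q[1]+s*p[0]+c*p[1],p[2]])
def tool(tilt=0,yaw=0):
    """tool x along stand x, z down, tilt deg: + fingers point to stand -x; yaw 90: tool y along stand x"""
    return R.from_euler("z",Q[2])*R.from_euler("y",tilt,degrees=True)*R.from_euler("z",yaw,degrees=True)*R.from_euler("x",180,degrees=True)
E
python3 - <<'E'
from h import *
print(delta(stand((.012,0,.31)),tool()),delta(stand((.012,0,.31)),tool(0,180)))
E
```

```text
(array([ 0.5224, -0.5598, -0.0875]), array([-0.1,  0. , 30.4])) (array([ 0.5224, -0.5598, -0.0875]), array([-0.000e+00, -1.000e-01, -1.496e+02]))
```

```bash
python3 -m handwheel '[{"z":-0.04},{"z":-0.08},{"x":0.03,"y":-0.03,"z":-0.11,"wz":2},{"x":0.06,"y":-0.06,"z":-0.11,"wz":4},{"x":0.085,"y":-0.09,"z":-0.11,"wz":7},{"x":0.11,"y":-0.12,"z":-0.11,"wz":10},{"x":0.135,"y":-0.145,"z":-0.11,"wz":13},{"x":0.16,"y":-0.17,"z":-0.11,"wz":16},{"x":0.185,"y":-0.2,"z":-0.11,"wz":19},{"x":0.21,"y":-0.225,"z":-0.11,"wz":22}]' 0.087
python3 -m handwheel '[{"x":0.029,"y":-0.01},{"x":0.058,"y":-0.02},{"x":0.087,"y":-0.03},{"x":0.116,"y":-0.04},{"x":0.145,"y":-0.05},{"x":0.174,"y":-0.06}]' >/dev/null; python3 - <<'E'
from h import *
s=ctrl.get_state();print(s["time"],s["position"],delta(stand((.012,0,.31)),tool()))
E
```

```text
0.1 [ 0.20293526 -0.61699916  0.22158729] (array([ 0.5224, -0.5598, -0.0875]), array([-0.1,  0. , 30.4]))invalid input at $[0]: expected keys x, y, z, wx, wy, wz
invalid input at $[0]: expected keys x, y, z, wx, wy, wz
```

```bash
python3 -m handwheel '[{"x":0,"y":0,"z":-0.04,"wx":0,"wy":0,"wz":0},{"x":0.02,"y":-0.02,"z":-0.08,"wx":0,"wy":0,"wz":2},{"x":0.045,"y":-0.045,"z":-0.1,"wx":0,"wy":0,"wz":5},{"x":0.07,"y":-0.07,"z":-0.11,"wx":0,"wy":0,"wz":8},{"x":0.095,"y":-0.1,"z":-0.11,"wx":0,"wy":0,"wz":11},{"x":0.12,"y":-0.13,"z":-0.11,"wx":0,"wy":0,"wz":14},{"x":0.145,"y":-0.155,"z":-0.11,"wx":0,"wy":0,"wz":17},{"x":0.17,"y":-0.18,"z":-0.11,"wx":0,"wy":0,"wz":20},{"x":0.195,"y":-0.21,"z":-0.11,"wx":0,"wy":0,"wz":23},{"x":0.22,"y":-0.235,"z":-0.11,"wx":0,"wy":0,"wz":26}]' 0.087
python3 - <<'E'
from h import *
s=ctrl.get_state();print(s["time"],s["position"],delta(stand((.012,0,.31)),tool()))
E
```

```text
time: 0.93
position: [0.3389, -0.3231, 0.3323]
tool_rot: [-3.134, 0.217, 0.001]
ft_force: [2.0, 0.1, 0.2]
grip_width: 0.998
grip_force: 0.0
0.9333 [ 0.33887498 -0.32306439  0.33230292] (array([ 0.1284, -0.4226,  0.0223]), array([-0. ,  0. ,  4.3]))
```

```bash
python3 -m handwheel '[{"x":0.01,"y":-0.03,"z":0,"wx":0,"wy":0,"wz":2},{"x":0.02,"y":-0.065,"z":0,"wx":0,"wy":0,"wz":4},{"x":0.032,"y":-0.1,"z":0,"wx":0,"wy":0,"wz":4},{"x":0.044,"y":-0.14,"z":0,"wx":0,"wy":0,"wz":4},{"x":0.056,"y":-0.18,"z":0,"wx":0,"wy":0,"wz":4},{"x":0.068,"y":-0.22,"z":0,"wx":0,"wy":0,"wz":4},{"x":0.08,"y":-0.26,"z":0,"wx":0,"wy":0,"wz":4},{"x":0.09,"y":-0.3,"z":0,"wx":0,"wy":0,"wz":4},{"x":0.1,"y":-0.33,"z":0,"wx":0,"wy":0,"wz":4},{"x":0.11,"y":-0.36,"z":0,"wx":0,"wy":0,"wz":4}]'
python3 -m handwheel '[{"x":0.005,"y":-0.02,"z":0,"wx":0,"wy":0,"wz":0},{"x":0.01,"y":-0.035,"z":0,"wx":0,"wy":0,"wz":0},{"x":0.01,"y":-0.035,"z":0,"wx":0,"wy":0,"wz":0}]'>/dev/null
python3 - <<'E'
from h import *
s=ctrl.get_state();print(s["time"],s["position"],s["ft_force"],delta(stand((.012,0,.231)),tool()))
E
```

```text
time: 1.77
position: [0.4965, 0.0187, 0.3325]
tool_rot: [3.125, -0.32, 0.0]
ft_force: [0.5, -1.4, -0.9]
grip_width: 1.002
grip_force: 0.0
2.0167 [0.51372404 0.05254288 0.33207372] [-1.3163984   0.74633631 -0.11942086] (array([ 0.0054, -0.0267,  0.1011]), array([-0.1,  0.1,  0.7]))
```

```bash
python3 -m handwheel '[{"x":0.003,"y":-0.013,"z":0.01,"wx":0,"wy":0,"wz":0.7},{"x":0.005,"y":-0.027,"z":0.03,"wx":0,"wy":0,"wz":0.7},{"x":0.005,"y":-0.027,"z":0.045,"wx":0,"wy":0,"wz":0.7},{"x":0.005,"y":-0.027,"z":0.045,"wx":0,"wy":0,"wz":0.7}]'>/dev/null
python3 - <<'E'
from h import *
import cv2
s=ctrl.get_state();print(s["time"],s["position"],s["ft_force"],delta(stand((.012,0,.231)),tool()))
a=ctrl.get_image("scene")["image"][110:260,180:330];b=ctrl.get_image("top")["image"][120:270,160:310]
r=lambda i:cv2.resize(i[:,:,::-1],(400,400),interpolation=cv2.INTER_CUBIC)
cv2.imwrite("pics/c1.png",cv2.hconcat([r(a),r(b)]))
E
```

```text
2.35 [0.52173492 0.0732117  0.28421234] [-0.90940002 -0.73857822  0.07766671] (array([ 0.0017, -0.0052,  0.0532]), array([ 0.1,  0.3, -0.3]))
```

View pics/c1.png

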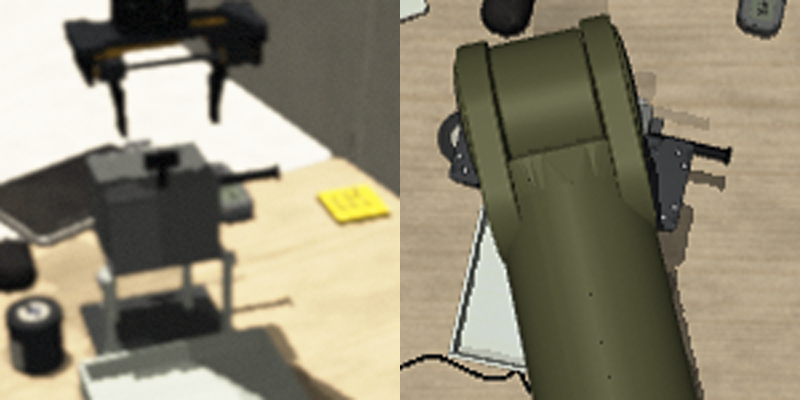

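Fingers straddle the knob along the hinge direction: tips at about (122,130) and (214,120) in the crop, knob at (162,160) between and below. I'll go down and grip.

```bash
python3 -m handwheel '[{"x":0.001,"y":-0.003,"z":0.015,"wx":0,"wy":0,"wz":0},{"x":0.002,"y":-0.005,"z":0.035,"wx":0,"wy":0,"wz":0},{"x":0.002,"y":-0.005,"z":0.053,"wx":0,"wy":0,"wz":0},{"x":0.002,"y":-0.005,"z":0.053,"wx":0,"wy":0,"wz":0}]'
python3 -m handwheel '[{"x":0,"y":0,"z":0,"wx":0,"wy":0,"wz":0},{"x":0,"y":0,"z":0,"wx":0,"wy":0,"wz":0},{"x":0,"y":0,"z":0,"wx":0,"wy":0,"wz":0},{"x":0,"y":0,"z":0,"wx":0,"wy":0,"wz":0},{"x":0,"y":0,"z":0,"wx":0,"wy":0,"wz":0},{"x":0,"y":0,"z":0,"wx":0,"wy":0,"wz":0}]' 0.02 15
python3 - <<'E'
from h import *
p=ctrl.get_state()["position"]
for t in np.arange(0,2.2,.15):
    a=np.pi-np.arctan2(36,88)-t; d=.0951*np.array([np.cos(a),np.sin(a)])-[-.088,.036]
    print(round(t,2),d.round(3))
E
```

```text
time: 2.78
position: [0.5254, 0.0768, 0.2325]
tool_rot: [3.121, -0.344, -0.006]
ft_force: [-0.8, -0.1, 0.3]
grip_width: 1.0
grip_force: 0.0
time: 3.28
position: [0.5271, 0.0783, 0.2351]
tool_rot: [3.123, -0.342, 0.001]
ft_force: [-0.5, 0.2, -0.1]
grip_width: 0.626
grip_force: 0.0
0.0 [-0.  0.]
0.15 [0.006 0.013]
0.3 [0.015 0.024]
0.45 [0.024 0.035]
0.6 [0.036 0.043]
0.75 [0.048 0.05 ]
0.9 [0.061 0.055]
1.05 [0.075 0.058]
1.2 [0.09  0.059]
1.35 [0.104 0.058]
1.5 [0.118 0.054]
1.65 [0.131 0.049]
1.8 [0.143 0.042]
1.95 [0.154 0.032]
2.1 [0.164 0.022]
```

```bash
python3 -m handwheel '[{"x":0,"y":0,"z":0.002,"wx":0,"wy":0,"wz":0},{"x":0,"y":0,"z":0.002,"wx":0,"wy":0,"wz":0},{"x":0,"y":0,"z":0.002,"wx":0,"wy":0,"wz":0},{"x":0,"y":0,"z":0.002,"wx":0,"wy":0,"wz":0},{"x":0,"y":0,"z":0.002,"wx":0,"wy":0,"wz":0},{"x":0,"y":0,"z":0.002,"wx":0,"wy":0,"wz":0}]'
```

```text
time: 3.78
position: [0.5269, 0.0794, 0.2325]
tool_rot: [-3.122, 0.341, -0.0]
ft_force: [2.1, 4.5, -1.6]
grip_width: 0.415
grip_force: 15.0
```

```bash
python3 -m handwheel '[{"x":0.002,"y":0,"z":-0.006,"wx":0,"wy":0,"wz":0},{"x":0.006,"y":0,"z":-0.013,"wx":0,"wy":0,"wz":0},{"x":0.01,"y":0,"z":-0.019,"wx":0,"wy":0,"wz":0},{"x":0.015,"y":0,"z":-0.024,"wx":0,"wy":0,"wz":0},{"x":0.019,"y":0,"z":-0.03,"wx":0,"wy":0,"wz":0},{"x":0.024,"y":0,"z":-0.035,"wx":0,"wy":0,"wz":0},{"x":0.03,"y":0,"z":-0.039,"wx":0,"wy":0,"wz":0},{"x":0.036,"y":0,"z":-0.043,"wx":0,"wy":0,"wz":0},{"x":0.042,"y":0,"z":-0.047,"wx":0,"wy":0,"wz":0},{"x":0.048,"y":0,"z":-0.05,"wx":0,"wy":0,"wz":0}]'
python3 -m handwheel '[{"x":0.006,"y":0,"z":-0.003,"wx":0,"wy":0,"wz":0},{"x":0.013,"y":0,"z":-0.005,"wx":0,"wy":0,"wz":0},{"x":0.02,"y":0,"z":-0.007,"wx":0,"wy":0,"wz":0},{"x":0.027,"y":0,"z":-0.008,"wx":0,"wy":0,"wz":0},{"x":0.034,"y":0,"z":-0.009,"wx":0,"wy":0,"wz":0},{"x":0.042,"y":0,"z":-0.009,"wx":0,"wy":0,"wz":0},{"x":0.049,"y":0,"z":-0.0085,"wx":0,"wy":0,"wz":0},{"x":0.056,"y":0,"z":-0.008,"wx":0,"wy":0,"wz":0}]'
```

```text
time: 4.62
position: [0.5736, 0.069, 0.283]
tool_rot: [-3.122, 0.34, 0.002]
ft_force: [-0.6, 5.5, -1.7]
grip_width: 0.414
grip_force: 15.0
time: 5.28
position: [0.6286, 0.0568, 0.2908]
tool_rot: [-3.122, 0.34, 0.001]
ft_force: [-1.3, 6.0, -1.2]
grip_width: 0.414
grip_force: 15.0
```

```bash
python3 -m handwheel '[{"x":0.007,"y":0,"z":0.002,"wx":0,"wy":0,"wz":0},{"x":0.014,"y":0,"z":0.004,"wx":0,"wy":0,"wz":0},{"x":0.021,"y":0,"z":0.0065,"wx":0,"wy":0,"wz":0},{"x":0.027,"y":0,"z":0.009,"wx":0,"wy":0,"wz":0},{"x":0.033,"y":0,"z":0.0125,"wx":0,"wy":0,"wz":0},{"x":0.039,"y":0,"z":0.016,"wx":0,"wy":0,"wz":0},{"x":0.045,"y":0,"z":0.021,"wx":0,"wy":0,"wz":0},{"x":0.05,"y":0,"z":0.026,"wx":0,"wy":0,"wz":0},{"x":0.055,"y":0,"z":0.031,"wx":0,"wy":0,"wz":0},{"x":0.06,"y":0,"z":0.036,"wx":0,"wy":0,"wz":0}]'
```

```text
time: 6.12
position: [0.688, 0.0435, 0.2546]
tool_rot: [-3.122, 0.341, -0.002]
ft_force: [1.2, 5.5, 0.2]
grip_width: 0.412
grip_force: 15.0
```

```bash
python3 -m handwheel '[{"x":0,"y":0,"z":0,"wx":0,"wy":0,"wz":0},{"x":0,"y":0,"z":0,"wx":0,"wy":0,"wz":0},{"x":0,"y":0,"z":0,"wx":0,"wy":0,"wz":0},{"x":0,"y":0,"z":0,"wx":0,"wy":0,"wz":0},{"x":0,"y":0,"z":0,"wx":0,"wy":0,"wz":0},{"x":0,"y":0,"z":0,"wx":0,"wy":0,"wz":0}]' 0.075
python3 -m handwheel '[{"x":0,"y":0,"z":-0.01,"wx":0,"wy":0,"wz":0},{"x":0,"y":0,"z":-0.03,"wx":0,"wy":0,"wz":0},{"x":0,"y":0,"z":-0.06,"wx":0,"wy":0,"wz":0},{"x":0,"y":0,"z":-0.09,"wx":0,"wy":0,"wz":0},{"x":0,"y":0,"z":-0.12,"wx":0,"wy":0,"wz":0},{"x":0,"y":0,"z":-0.12,"wx":0,"wy":0,"wz":0}]' >/dev/null
python3 - <<'E'
from h import *
import cv2
s=ctrl.get_state();print(s["time"],s["position"],s["ft_force"],s["joint_positions"].round(2))
for y in(90,-90):print(delta(stand((.075,-.12,.26)),tool(0,y)))
a=ctrl.get_image("scene")["image"][110:260,180:330];b=ctrl.get_image("top")["image"][120:270,160:310]
r=lambda i:cv2.resize(i[:,:,::-1],(400,400),interpolation=cv2.INTER_CUBIC)
cv2.imwrite("pics/c2.png",cv2.hconcat([r(a),r(b)]))
E
```

```text
time: 6.62
position: [0.6869, 0.042, 0.2546]
tool_rot: [3.122, -0.343, 0.0]
ft_force: [-0.9, 0.0, -0.9]
grip_width: 0.784
grip_force: 0.0
7.1167 [0.68835616 0.04369163 0.3827373 ] [-0.79254204  0.6102444   1.74038852] [ 0.36  0.48 -0.76  1.03  0.33  1.74 -2.08]
(array([-0.1052,  0.1223,  0.1212]), array([  0.3,  -0.6, -90.3]))
(array([-0.1052,  0.1223,  0.1212]), array([-0.6, -0.3, 89.7]))
```

View pics/c2.png

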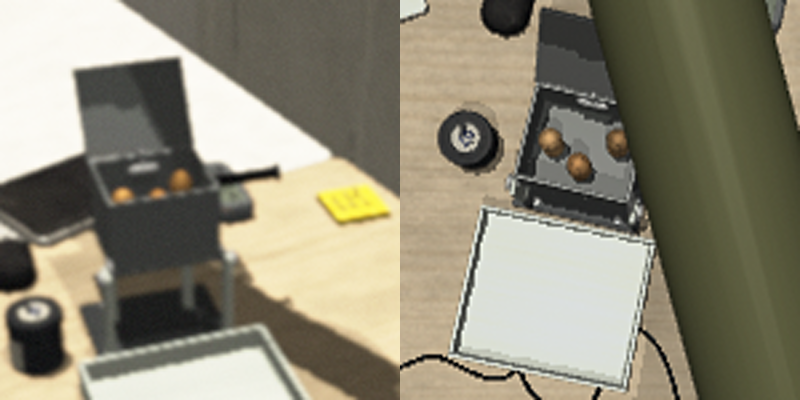

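Lid is fully back, standing behind the box at crop (130,105), and three stamps are visible inside. Next I go to the handle, testing the wrist turn direction on the way.

```bash
python3 -m handwheel '[{"x":-0.01,"y":0.015,"z":-0.01,"wx":0,"wy":0,"wz":5},{"x":-0.02,"y":0.035,"z":-0.01,"wx":0,"wy":0,"wz":10},{"x":-0.035,"y":0.06,"z":-0.01,"wx":0,"wy":0,"wz":15},{"x":-0.05,"y":0.085,"z":-0.01,"wx":0,"wy":0,"wz":20}]'
python3 - <<'E'
from h import *
s=ctrl.get_state();print(s["time"],s["joint_positions"].round(2))
for y in(90,-90):print(delta(stand((.075,-.12,.26)),tool(0,y)))
E
```

```text
time: 7.55
position: [0.6185, -0.0298, 0.3829]
tool_rot: [3.014, -0.884, -0.004]
ft_force: [-0.2, -0.4, 0.4]
grip_width: 0.866
grip_force: 0.0
7.55 [ 0.54  0.3  -0.71  1.22  0.2   1.69 -2.27]
(array([-0.0362,  0.0505,  0.1231]), array([-1.000e-01,  2.000e-01, -1.105e+02]))
(array([-0.0362,  0.0505,  0.1231]), array([ 0.1,  0.1, 69.5]))
```

```bash
python3 -m handwheel '[{"x":-0.006,"y":0.008,"z":0,"wx":0,"wy":0,"wz":-6},{"x":-0.012,"y":0.016,"z":0,"wx":0,"wy":0,"wz":-13},{"x":-0.02,"y":0.028,"z":0,"wx":0,"wy":0,"wz":-20},{"x":-0.028,"y":0.04,"z":0,"wx":0,"wy":0,"wz":-27},{"x":-0.036,"y":0.05,"z":0,"wx":0,"wy":0,"wz":-34},{"x":-0.036,"y":0.05,"z":0,"wx":0,"wy":0,"wz":-41},{"x":-0.036,"y":0.05,"z":0,"wx":0,"wy":0,"wz":-48},{"x":-0.036,"y":0.05,"z":0,"wx":0,"wy":0,"wz":-55},{"x":-0.036,"y":0.05,"z":0,"wx":0,"wy":0,"wz":-62},{"x":-0.036,"y":0.05,"z":0,"wx":0,"wy":0,"wz":-69}]' 0.06
python3 -m handwheel '[{"x":0,"y":0,"z":0,"wx":0,"wy":0,"wz":-7},{"x":0,"y":0,"z":0,"wx":0,"wy":0,"wz":-14},{"x":0,"y":0,"z":0,"wx":0,"wy":0,"wz":-21},{"x":0,"y":0,"z":0,"wx":0,"wy":0,"wz":-28},{"x":0,"y":0,"z":0,"wx":0,"wy":0,"wz":-35},{"x":0,"y":0,"z":0,"wx":0,"wy":0,"wz":-41},{"x":0,"y":0,"z":0,"wx":0,"wy":0,"wz":-41}]'
python3 - <<'E'
from h import *
s=ctrl.get_state();print(s["time"],s["joint_positions"].round(2))
print(delta(stand((.075,-.12,.156)),tool(0,90)))
E
```

```text
time: 8.38
position: [0.5618, -0.0525, 0.3834]
tool_rot: [-2.98, -0.992, 0.003]
ft_force: [-0.3, -0.4, 0.3]
grip_width: 0.689
grip_force: 0.0
time: 8.97
position: [0.5619, -0.0524, 0.3834]
tool_rot: [-2.447, -1.969, 0.003]
ft_force: [0.1, 0.5, -0.6]
grip_width: 0.694
grip_force: 0.0
8.9667 [ 0.83  0.2  -0.93  1.36  0.16  1.66 -0.29]
(array([-0.0005, -0.0008,  0.2274]), array([-0.1,  0. , -0.2]))
```

```bash
python3 -m handwheel '[{"x":0,"y":0,"z":0.02,"wx":0,"wy":0,"wz":0},{"x":0,"y":0,"z":0.05,"wx":0,"wy":0,"wz":0},{"x":0,"y":0,"z":0.085,"wx":0,"wy":0,"wz":0},{"x":0,"y":0,"z":0.12,"wx":0,"wy":0,"wz":0},{"x":0,"y":0,"z":0.15,"wx":0,"wy":0,"wz":0},{"x":0,"y":0,"z":0.175,"wx":0,"wy":0,"wz":0},{"x":0,"y":0,"z":0.195,"wx":0,"wy":0,"wz":0},{"x":0,"y":0,"z":0.21,"wx":0,"wy":0,"wz":0},{"x":0,"y":0,"z":0.227,"wx":0,"wy":0,"wz":0},{"x":0,"y":0,"z":0.227,"wx":0,"wy":0,"wz":0}]'
python3 - <<'E'
from h import *
import cv2
print(delta(stand((.075,-.12,.156)),tool(0,90)))
a=ctrl.get_image("scene")["image"][110:260,180:330];b=ctrl.get_image("top")["image"][120:270,160:310]
r=lambda i:cv2.resize(i[:,:,::-1],(400,400),interpolation=cv2.INTER_CUBIC)
cv2.imwrite("pics/c3.png",cv2.hconcat([r(a),r(b)]))
E
```

```text
time: 9.8
position: [0.5595, -0.0524, 0.1536]
tool_rot: [-2.449, -1.96, 0.008]
ft_force: [-1.0, 0.6, -0.1]
grip_width: 0.693
grip_force: 0.0
(array([-0.0001,  0.001 , -0.0024]), array([-0.4,  0. , -0.5]))
```

View pics/c3.png

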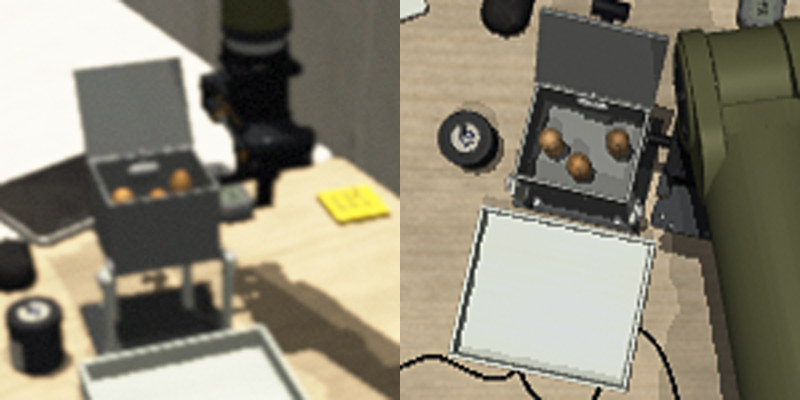

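Gripper is down around the handle and the box is undisturbed. I'll close and compute the arc.

```bash
python3 -m handwheel '[{"x":0,"y":0,"z":0,"wx":0,"wy":0,"wz":0},{"x":0,"y":0,"z":0,"wx":0,"wy":0,"wz":0},{"x":0,"y":0,"z":0,"wx":0,"wy":0,"wz":0},{"x":0,"y":0,"z":0,"wx":0,"wy":0,"wz":0},{"x":0,"y":0,"z":0,"wx":0,"wy":0,"wz":0},{"x":0,"y":0,"z":0,"wx":0,"wy":0,"wz":0},{"x":0,"y":0,"z":0,"wx":0,"wy":0,"wz":0},{"x":0,"y":0,"z":0,"wx":0,"wy":0,"wz":0},{"x":0,"y":0,"z":0,"wx":0,"wy":0,"wz":0},{"x":0,"y":0,"z":0,"wx":0,"wy":0,"wz":0}]' 0.005 20
python3 -m handwheel '[{"x":0,"y":0,"z":0,"wx":0,"wy":0,"wz":0},{"x":0,"y":0,"z":0,"wx":0,"wy":0,"wz":0}]'
python3 - <<'E'
from h import *
print(delta(stand((.075,-.12,.156)),tool(0,90)))
a0=np.arctan2(55,75)
for t in np.arange(0,2.41,.1):
    ti=np.radians(35*np.clip((t-.6)/1.8,0,1)); g=.093*np.array([np.cos(a0+t)-np.cos(a0),np.sin(a0+t)-np.sin(a0)])
    d=g+.019*np.array([-np.sin(ti),1-np.cos(ti)])
    print(round(t,1),"y %.3f z %.3f wx %.1f"%(d[0],-d[1],np.degrees(ti)))
E
```

```text
time: 10.73
position: [0.5612, -0.0518, 0.1575]
tool_rot: [-2.448, -1.966, 0.004]
ft_force: [-5.1, 1.0, 4.7]
grip_width: 0.151
grip_force: 20.0
time: 10.9
position: [0.5611, -0.0519, 0.1574]
tool_rot: [-2.448, -1.966, 0.004]
ft_force: [-4.7, 1.6, 3.4]
grip_width: 0.152
grip_force: 20.0
(array([-0.001 , -0.0004,  0.0014]), array([-0.2,  0. , -0.3]))
0.0 y 0.000 z -0.000 wx 0.0
0.1 y -0.006 z -0.007 wx 0.0
0.2 y -0.012 z -0.014 wx 0.0
0.3 y -0.020 z -0.020 wx 0.0
0.4 y -0.027 z -0.025 wx 0.0
0.5 y -0.036 z -0.029 wx 0.0
0.6 y -0.044 z -0.033 wx 0.0
0.7 y -0.054 z -0.035 wx 1.9
0.8 y -0.063 z -0.037 wx 3.9
0.9 y -0.073 z -0.038 wx 5.8
1.0 y -0.083 z -0.038 wx 7.8
1.1 y -0.093 z -0.037 wx 9.7
1.2 y -0.103 z -0.035 wx 11.7
1.3 y -0.112 z -0.033 wx 13.6
1.4 y -0.122 z -0.029 wx 15.6
1.5 y -0.130 z -0.025 wx 17.5
1.6 y -0.138 z -0.019 wx 19.4
1.7 y -0.146 z -0.014 wx 21.4
1.8 y -0.153 z -0.007 wx 23.3
1.9 y -0.159 z -0.000 wx 25.3
2.0 y -0.165 z 0.008 wx 27.2
2.1 y -0.170 z 0.016 wx 29.2
2.2 y -0.173 z 0.024 wx 31.1
2.3 y -0.176 z 0.033 wx 33.1
2.4 y -0.178 z 0.041 wx 35.0
```

```bash
python3 -m handwheel '[{"x":0,"y":-0.003,"z":-0.0035,"wx":0,"wy":0,"wz":0},{"x":0,"y":-0.006,"z":-0.007,"wx":0,"wy":0,"wz":0},{"x":0,"y":-0.009,"z":-0.011,"wx":0,"wy":0,"wz":0},{"x":0,"y":-0.012,"z":-0.014,"wx":0,"wy":0,"wz":0},{"x":0,"y":-0.016,"z":-0.017,"wx":0,"wy":0,"wz":0},{"x":0,"y":-0.02,"z":-0.02,"wx":0,"wy":0,"wz":0},{"x":0,"y":-0.027,"z":-0.025,"wx":0,"wy":0,"wz":0},{"x":0,"y":-0.036,"z":-0.029,"wx":0,"wy":0,"wz":0},{"x":0,"y":-0.044,"z":-0.033,"wx":0,"wy":0,"wz":0}]'
python3 - <<'E'
from h import *
s=ctrl.get_state();print(s["torque"],s["joint_positions"].round(2))
t=.6;a=np.arctan2(55,75)+t
print(delta(stand((.093*np.cos(a),-.12,.12+.093*np.sin(a)-.019)),tool(0,90)))
E
```

```text
time: 11.65
position: [0.521, -0.0429, 0.1927]
tool_rot: [2.447, 1.964, 0.005]
ft_force: [4.1, -1.2, -1.5]
grip_width: 0.152
grip_force: 20.0
[-0.33201917 -1.12243704 -0.00602928] [ 0.9   0.14 -0.93  1.78  0.12  1.27 -0.28]
(array([-0.0013, -0.0035,  0.0039]), array([ 0.3,  0. , -0.3]))
```

```bash
python3 -m handwheel '[{"x":0,"y":-0.01,"z":-0.002,"wx":2,"wy":0,"wz":0},{"x":0,"y":-0.019,"z":-0.004,"wx":4,"wy":0,"wz":0},{"x":0,"y":-0.029,"z":-0.005,"wx":6,"wy":0,"wz":0},{"x":0,"y":-0.039,"z":-0.005,"wx":8,"wy":0,"wz":0},{"x":0,"y":-0.049,"z":-0.004,"wx":10,"wy":0,"wz":0},{"x":0,"y":-0.059,"z":-0.002,"wx":12,"wy":0,"wz":0},{"x":0,"y":-0.068,"z":0,"wx":14,"wy":0,"wz":0},{"x":0,"y":-0.078,"z":0.004,"wx":16,"wy":0,"wz":0},{"x":0,"y":-0.078,"z":0.004,"wx":16,"wy":0,"wz":0}]'
python3 - <<'E'
from h import *
s=ctrl.get_state();print(s["torque"],s["joint_positions"].round(2))
a0=np.arctan2(55,75)
T=R.from_rotvec(s["tool_rot"])
def tcp(t,ti):
    g=np.array([.093*np.cos(a0+t),-.12,.12+.093*np.sin(a0+t)]); r=np.radians(ti)
    return stand(g+.019*np.array([-np.sin(r),0,-np.cos(r)]))
print(delta(tcp(1.4,16),tool(16,90)))
for t in np.arange(1.5,2.41,.1):
    ti=16+(t-1.4)*20; d=T.inv().apply(tcp(t,ti)-tcp(1.4,16)); print(round(t,1),d.round(3),round(ti-16))
E
```

```text
time: 12.4
position: [0.4415, -0.0246, 0.1869]
tool_rot: [-2.267, -1.822, 0.26]
ft_force: [-4.0, 1.6, 3.7]
grip_width: 0.151
grip_force: 20.0
[ 0.38021181  0.43913303 -0.06660543] [ 0.86  0.23 -0.93  1.76  0.1   1.52 -0.31]
(array([-0.0024,  0.0011,  0.0017]), array([-0.3, -0.1, -0.3]))
1.5 [-0.    -0.007  0.007] 2
1.6 [-0.    -0.014  0.014] 4
1.7 [-0.    -0.019  0.022] 6
1.8 [-0.    -0.024  0.03 ] 8
1.9 [-0.    -0.028  0.038] 10
2.0 [-0.    -0.031  0.047] 12
2.1 [-0.    -0.034  0.056] 14
2.2 [-0.    -0.035  0.065] 16
2.3 [-0.    -0.035  0.074] 18
2.4 [-0.    -0.035  0.083] 20
```

```bash
python3 -m handwheel '[{"x":0,"y":-0.007,"z":0.007,"wx":2,"wy":0,"wz":0},{"x":0,"y":-0.014,"z":0.014,"wx":4,"wy":0,"wz":0},{"x":0,"y":-0.019,"z":0.022,"wx":6,"wy":0,"wz":0},{"x":0,"y":-0.024,"z":0.03,"wx":8,"wy":0,"wz":0},{"x":0,"y":-0.028,"z":0.038,"wx":10,"wy":0,"wz":0},{"x":0,"y":-0.031,"z":0.047,"wx":12,"wy":0,"wz":0},{"x":0,"y":-0.034,"z":0.056,"wx":14,"wy":0,"wz":0},{"x":0,"y":-0.035,"z":0.065,"wx":16,"wy":0,"wz":0},{"x":0,"y":-0.035,"z":0.074,"wx":18,"wy":0,"wz":0},{"x":0,"y":-0.035,"z":0.081,"wx":20,"wy":0,"wz":0}]'
python3 -m handwheel '[{"x":0,"y":0,"z":0,"wx":0,"wy":0,"wz":0},{"x":0,"y":0,"z":0,"wx":0,"wy":0,"wz":0},{"x":0,"y":0,"z":0,"wx":0,"wy":0,"wz":0},{"x":0,"y":0,"z":0,"wx":0,"wy":0,"wz":0},{"x":0,"y":0,"z":0,"wx":0,"wy":0,"wz":0},{"x":0,"y":0,"z":0,"wx":0,"wy":0,"wz":0},{"x":0,"y":0,"z":0,"wx":0,"wy":0,"wz":0},{"x":0,"y":0,"z":0,"wx":0,"wy":0,"wz":0},{"x":0,"y":0,"z":0,"wx":0,"wy":0,"wz":0},{"x":0,"y":0,"z":0,"wx":0,"wy":0,"wz":0}]'
python3 - <<'E'
from h import *
import cv2
s=ctrl.get_state();print(s["joint_positions"].round(2))
a0=np.arctan2(55,75);p=s["position"]-.019*R.from_rotvec(s["tool_rot"]).apply([0,0,1])
c,q=np.cos(Q[2]),np.sin(Q[2]);d=p-[Q[0],Q[1],.12];print("grip in stand",(c*d[0]+q*d[1]).round(3),d[2].round(3),"tip",np.arctan2(d[2],c*d[0]+q*d[1])-a0)
a=ctrl.get_image("scene")["image"][150:300,180:330];b=ctrl.get_image("top")["image"][130:280,160:310]
r=lambda i:cv2.resize(i[:,:,::-1],(400,400),interpolation=cv2.INTER_CUBIC)
cv2.imwrite("pics/c4.png",cv2.hconcat([r(a),r(b)]))
E
```

```text
time: 13.23
position: [0.3855, -0.0125, 0.1168]
tool_rot: [-2.02, -1.624, 0.536]
ft_force: [-5.6, 5.0, -1.1]
grip_width: 0.142
grip_force: 20.6
time: 14.07
position: [0.3855, -0.0125, 0.1166]
tool_rot: [-2.021, -1.625, 0.535]
ft_force: [-5.7, 4.9, -5.2]
grip_width: 0.146
grip_force: 20.3
[ 0.74  0.52 -0.86  1.74  0.16  1.66 -0.42]
grip in stand -0.093 0.012 tip 2.381958977730601
```

View pics/c4.png

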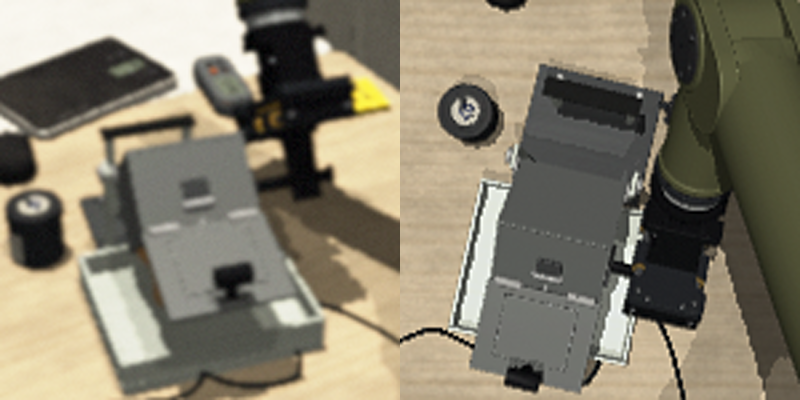

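Box is at 2.38 rad with the lid still fully back. The stamps are hidden underneath, so I'll return partway and look.

```bash
python3 -m handwheel '[{"x":0,"y":0,"z":0.001,"wx":0,"wy":0,"wz":0},{"x":0,"y":0,"z":0.001,"wx":0,"wy":0,"wz":0},{"x":0,"y":0,"z":0.001,"wx":0,"wy":0,"wz":0},{"x":0,"y":0,"z":0.001,"wx":0,"wy":0,"wz":0},{"x":0,"y":0,"z":0.001,"wx":0,"wy":0,"wz":0},{"x":0,"y":0,"z":0.001,"wx":0,"wy":0,"wz":0},{"x":0,"y":0,"z":0,"wx":0,"wy":0,"wz":0},{"x":0,"y":0,"z":0,"wx":0,"wy":0,"wz":0}]'
python3 - <<'E'
from h import *
s=ctrl.get_state()
a0=np.arctan2(55,75)
T=R.from_rotvec(s["tool_rot"])
def tcp(t,ti):
    g=np.array([.093*np.cos(a0+t),-.12,.12+.093*np.sin(a0+t)]); r=np.radians(ti)
    return stand(g+.019*np.array([-np.sin(r),0,-np.cos(r)]))
for t in np.arange(2.3,1.35,-.1):
    ti=36+(t-2.38)*20; d=T.inv().apply(tcp(t,ti)-tcp(2.38,36)); print(round(t,1),d.round(3),round(ti-36,1))
E
```

```text
time: 14.83
position: [0.3855, -0.0125, 0.1168]
tool_rot: [-2.021, -1.625, 0.535]
ft_force: [-6.4, 5.3, -3.9]
grip_width: 0.144
grip_force: 20.3
2.3 [ 0.    -0.003 -0.007] -1.6
2.2 [ 0.    -0.006 -0.015] -3.6
2.1 [ 0.    -0.007 -0.024] -5.6
2.0 [ 0.    -0.008 -0.034] -7.6
1.9 [ 0.    -0.009 -0.043] -9.6
1.8 [ 0.    -0.008 -0.052] -11.6
1.7 [ 0.    -0.006 -0.062] -13.6
1.6 [ 0.    -0.003 -0.071] -15.6
1.5 [ 0.    0.   -0.08] -17.6
1.4 [ 0.     0.005 -0.089] -19.6
```

```bash
python3 -m handwheel '[{"x":0,"y":-0.0015,"z":-0.003,"wx":-0.8,"wy":0,"wz":0},{"x":0,"y":-0.003,"z":-0.007,"wx":-1.6,"wy":0,"wz":0},{"x":0,"y":-0.0045,"z":-0.011,"wx":-2.6,"wy":0,"wz":0},{"x":0,"y":-0.006,"z":-0.015,"wx":-3.6,"wy":0,"wz":0},{"x":0,"y":-0.0065,"z":-0.02,"wx":-4.6,"wy":0,"wz":0},{"x":0,"y":-0.007,"z":-0.024,"wx":-5.6,"wy":0,"wz":0},{"x":0,"y":-0.008,"z":-0.034,"wx":-7.6,"wy":0,"wz":0},{"x":0,"y":-0.009,"z":-0.043,"wx":-9.6,"wy":0,"wz":0},{"x":0,"y":-0.008,"z":-0.052,"wx":-11.6,"wy":0,"wz":0},{"x":0,"y":-0.006,"z":-0.062,"wx":-13.6,"wy":0,"wz":0}]'
python3 - <<'E'
from h import *
import cv2
s=ctrl.get_state()
a0=np.arctan2(55,75);p=s["position"]-.019*R.from_rotvec(s["tool_rot"]).apply([0,0,1])
c,q=np.cos(Q[2]),np.sin(Q[2]);d=p-[Q[0],Q[1],.12];print("tip",np.arctan2(d[2],c*d[0]+q*d[1])-a0)
a=ctrl.get_image("scene")["image"][150:300,180:330];b=ctrl.get_image("top")["image"][130:280,160:310]
r=lambda i:cv2.resize(i[:,:,::-1],(400,400),interpolation=cv2.INTER_CUBIC)
cv2.imwrite("pics/c5.png",cv2.hconcat([r(a),r(b)]))
T=R.from_rotvec(s["tool_rot"])
def tcp(t,ti):
    g=np.array([.093*np.cos(a0+t),-.12,.12+.093*np.sin(a0+t)]); r=np.radians(ti)
    return stand(g+.019*np.array([-np.sin(r),0,-np.cos(r)]))
f=lambda t:max(0,22.4*(t-.6)/1.1)
for t in np.arange(1.6,-.05,-.1):
    d=T.inv().apply(tcp(t,f(t))-tcp(1.7,22.4)); print(round(t,1),d.round(3),round(f(t)-22.4,1))
E
```

```text
time: 15.67
position: [0.4214, -0.0214, 0.1696]
tool_rot: [-2.2, -1.765, 0.344]
ft_force: [10.6, 1.5, -23.3]
grip_width: 0.15
grip_force: 20.9
tip 1.6708926845017285
1.6 [ 0.     0.005 -0.008] -2.0
1.5 [ 0.     0.011 -0.016] -4.1
1.4 [ 0.     0.017 -0.023] -6.1
1.3 [ 0.     0.024 -0.03 ] -8.1
1.2 [ 0.     0.032 -0.036] -10.2
1.1 [ 0.     0.04  -0.042] -12.2
1.0 [ 0.     0.049 -0.046] -14.3
0.9 [ 0.     0.058 -0.05 ] -16.3
0.8 [ 0.001  0.068 -0.053] -18.3
0.7 [ 0.001  0.078 -0.055] -20.4
0.6 [ 0.001  0.088 -0.056] -22.4
0.5 [ 0.001  0.097 -0.056] -22.4
0.4 [ 0.001  0.106 -0.055] -22.4
0.3 [ 0.001  0.115 -0.053] -22.4
0.2 [ 0.001  0.124 -0.05 ] -22.4
0.1 [ 0.001  0.133 -0.047] -22.4
-0.0 [ 0.001  0.141 -0.042] -22.4
```

View pics/c5.png

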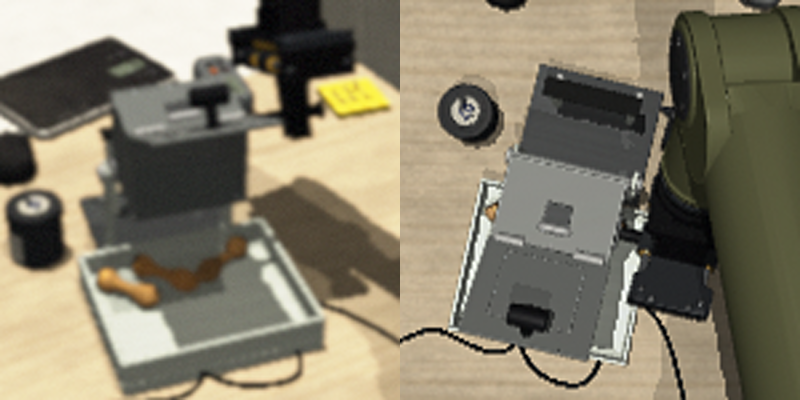

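All three stamps are in the tray, at crop (128,288), (175,272) and (225,255), and the lid is still back. I'll return the box to upright.

```bash
python3 -m handwheel '[{"x":0,"y":0.005,"z":-0.008,"wx":-2,"wy":0,"wz":0},{"x":0,"y":0.011,"z":-0.016,"wx":-4,"wy":0,"wz":0},{"x":0,"y":0.017,"z":-0.023,"wx":-6,"wy":0,"wz":0},{"x":0,"y":0.024,"z":-0.03,"wx":-8,"wy":0,"wz":0},{"x":0,"y":0.032,"z":-0.036,"wx":-10,"wy":0,"wz":0},{"x":0,"y":0.04,"z":-0.042,"wx":-12,"wy":0,"wz":0},{"x":0,"y":0.049,"z":-0.046,"wx":-14,"wy":0,"wz":0},{"x":0,"y":0.058,"z":-0.05,"wx":-16,"wy":0,"wz":0},{"x":0,"y":0.068,"z":-0.053,"wx":-18,"wy":0,"wz":0},{"x":0,"y":0.078,"z":-0.055,"wx":-20.4,"wy":0,"wz":0}]'
python3 - <<'E'
from h import *
s=ctrl.get_state()
a0=np.arctan2(55,75);p=s["position"]-.019*R.from_rotvec(s["tool_rot"]).apply([0,0,1])
c,q=np.cos(Q[2]),np.sin(Q[2]);d=p-[Q[0],Q[1],.12];print("tip",np.arctan2(d[2],c*d[0]+q*d[1])-a0)
T=R.from_rotvec(s["tool_rot"])
def tcp(t,ti):
    g=np.array([.093*np.cos(a0+t),-.12,.12+.093*np.sin(a0+t)]); r=np.radians(ti)
    return stand(g+.019*np.array([-np.sin(r),0,-np.cos(r)]))
for t in np.arange(.6,-.05,-.1):
    d=T.inv().apply(tcp(t,0)-tcp(.7,2)); print(round(t,1),d.round(3))
E
```

```text
time: 16.6
position: [0.5085, -0.041, 0.1913]
tool_rot: [-2.426, -1.947, 0.04]
ft_force: [-1.7, 1.3, -4.4]
grip_width: 0.152
grip_force: 20.0
tip 0.6944071068343519
0.6 [0.    0.01  0.002]
0.5 [0.    0.018 0.005]
0.4 [0.    0.027 0.009]
0.3 [0.    0.035 0.014]
0.2 [0.    0.042 0.02 ]
0.1 [0.    0.049 0.026]
0.0 [0.    0.055 0.033]
```

```bash
python3 -m handwheel '[{"x":0,"y":0.01,"z":0.002,"wx":-2,"wy":0,"wz":0},{"x":0,"y":0.018,"z":0.005,"wx":-2,"wy":0,"wz":0},{"x":0,"y":0.027,"z":0.009,"wx":-2,"wy":0,"wz":0},{"x":0,"y":0.035,"z":0.014,"wx":-2,"wy":0,"wz":0},{"x":0,"y":0.0385,"z":0.017,"wx":-2,"wy":0,"wz":0},{"x":0,"y":0.042,"z":0.02,"wx":-2,"wy":0,"wz":0},{"x":0,"y":0.0455,"z":0.023,"wx":-2,"wy":0,"wz":0},{"x":0,"y":0.049,"z":0.026,"wx":-2,"wy":0,"wz":0},{"x":0,"y":0.052,"z":0.0295,"wx":-2,"wy":0,"wz":0},{"x":0,"y":0.0545,"z":0.0325,"wx":-2,"wy":0,"wz":0}]'
python3 -m handwheel '[{"x":0,"y":0,"z":0,"wx":0,"wy":0,"wz":0},{"x":0,"y":0,"z":0,"wx":0,"wy":0,"wz":0}]'
```

```text
time: 17.43
position: [0.5611, -0.0528, 0.1594]
tool_rot: [-2.449, -1.965, 0.007]
ft_force: [-18.5, -0.6, 31.2]
grip_width: 0.156
grip_force: 20.0
time: 17.6
position: [0.561, -0.0528, 0.1597]
tool_rot: [-2.449, -1.966, 0.007]
ft_force: [-8.5, -1.4, 9.1]
grip_width: 0.149
grip_force: 20.0
```

```bash
python3 -m handwheel '[{"x":0,"y":0,"z":0,"wx":0,"wy":0,"wz":0},{"x":0,"y":0,"z":0,"wx":0,"wy":0,"wz":0},{"x":0,"y":0,"z":0,"wx":0,"wy":0,"wz":0},{"x":0,"y":0,"z":0,"wx":0,"wy":0,"wz":0},{"x":0,"y":0,"z":0,"wx":0,"wy":0,"wz":0},{"x":0,"y":0,"z":0,"wx":0,"wy":0,"wz":0},{"x":0,"y":0,"z":0,"wx":0,"wy":0,"wz":0},{"x":0,"y":0,"z":0,"wx":0,"wy":0,"wz":0}]' 0.06
python3 -m handwheel '[{"x":0,"y":0,"z":-0.01,"wx":0,"wy":0,"wz":0},{"x":0,"y":0,"z":-0.03,"wx":0,"wy":0,"wz":0},{"x":0,"y":0,"z":-0.06,"wx":0,"wy":0,"wz":0},{"x":-0.005,"y":0,"z":-0.09,"wx":0,"wy":0,"wz":0},{"x":-0.015,"y":0,"z":-0.12,"wx":0,"wy":0,"wz":0},{"x":-0.035,"y":0,"z":-0.14,"wx":0,"wy":0,"wz":0},{"x":-0.06,"y":0,"z":-0.15,"wx":0,"wy":0,"wz":0},{"x":-0.09,"y":0,"z":-0.15,"wx":0,"wy":0,"wz":0},{"x":-0.11,"y":0,"z":-0.15,"wx":0,"wy":0,"wz":0},{"x":-0.12,"y":0,"z":-0.15,"wx":0,"wy":0,"wz":0}]'
python3 - <<'E'
from h import *
import cv2
a=ctrl.get_image("scene")["image"];b=ctrl.get_image("top")["image"][100:310,110:370]
cv2.imwrite("pics/c6.png",cv2.hconcat([cv2.resize(a[110:320,130:390,::-1],(400,323)),cv2.resize(b[:,:,::-1],(400,323))]))
E
```

```text
time: 18.27
position: [0.5626, -0.0521, 0.1587]
tool_rot: [-2.45, -1.967, -0.0]
ft_force: [-0.8, 0.9, -0.0]
grip_width: 0.649
grip_force: 0.0
time: 19.1
position: [0.5358, -0.1731, 0.3096]
tool_rot: [2.453, 1.96, -0.001]
ft_force: [0.2, 0.2, 0.4]
grip_width: 0.686
grip_force: 0.0
```

View pics/c6.png

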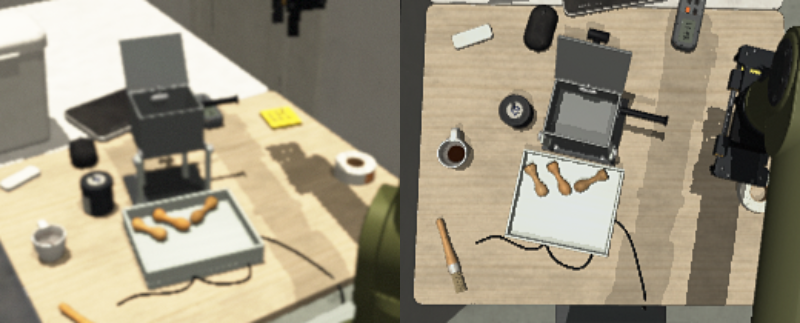

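The box is upright and empty at about (585,110) in the right half, with the lid fully back. All three stamps lie in the tray at (537,180), (558,178) and (592,180), and the bystanders are in place.

```bash
python3 -c "
from bench import ctrl
print(ctrl.close_job())"
```

```text
the job is handed in; nothing more can be done
None
```

The lid is latched fully back, all three stamps are in the tray, the empty box is upright on its rest, and the job was handed in at about 19 s with the other things on the desk undisturbed in the last pictures.

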